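Stack the spacer rings on the welding jig's post

TASK

Thread the two flat steel spacer rings onto the upright post of the welding jig: the wider ring first, down flat on the jig's base plate, then the narrower ring flat on top of it. Leave both rings on the post and let go. The solid round blank, the hexagon nut and the tall piece of pipe are not spacers.

Things in the scene. Friction and masses are not known exactly. Their poses are not given: they have to be found in the camera images.
- wide_spacer_center (a point): Wider spacer: plain loose steel ring lying flat on the bench, outer diameter 64 mm, bore 30 mm, 22 mm high, about 0.43 kg. This point is on its axis, half-way up; z is its axis. Similar pieces lie about: a solid round blank (54 mm, no hole) and a hexagon nut (46 mm across flats); they and the rings swap places.
- narrow_spacer_center (a point): Narrower spacer: a plain loose steel ring lying flat on the bench, outer diameter 46 mm, bore 30 mm, 22 mm high, about 0.17 kg. This point is on its axis, half-way up (11 mm above its underside); z is its axis.
- jig_seat (a point): Welding jig, fixed: dark steel base plate 100 x 100 mm, 14 mm thick, with an upright steel post in its middle, 12 mm thick, 62 mm tall above the plate, its top 14 mm tapering to 5 mm. This point: the foot of the post on its axis, level with the plate's top; z points up. Both bores have 9 mm play all round. Seated ring centres: wider 11 mm, narrower 33 mm above this point.
Things that resemble listed ones, but are neither listed nor needed, are in the scene too. What is shaped like the part that bears narrow_spacer_center but pink or turquoise is not meant.

How it is judged:
On the way, in this order (a step that is already met when the one before it is completed fails the run):
1. the wider ring is on the post, flat on the base plate (horizontal distance between wide_spacer_center and jig_seat below 0.014 m and z of wide_spacer_center in the frame of jig_seat between 0.005 and 0.017 m and angle between the z axis of wide_spacer_center and the z axis of jig_seat, either way round below 0.175 rad), for 0.2 s.
2. the narrower ring is on the post, flat on the wider ring (all of step 1 and horizontal distance between narrow_spacer_center and jig_seat below 0.014 m and z of narrow_spacer_center in the frame of jig_seat between 0.027 and 0.039 m and angle between the z axis of narrow_spacer_center and the z axis of jig_seat, either way round below 0.175 rad), for 0.2 s.
At the end, for the whole second after the job is handed in: The wider ring is threaded on the post and lies on the base plate, and the narrower ring is threaded on the post and lies on the wider one: each centre within 14 mm of the post's axis, within 6 mm of its seated height (11 and 33 mm above the plate), level within 10 degrees, and at rest (all of step 2 and linear speed of each of wide_spacer, narrow_spacer below 0.02 m/s); the robot touches nothing.
It also fails if it takes over 56 s, if anything falls off the work surface, if the arm or the gripper's body presses on something with over 40 N, if the wrist force passes 120 N, or if a joint passes its speed limit or range.

ROBOT

A 7-joint arm with a two-finger parallel gripper is mounted at the origin on the work surface. World frame = base frame: x ahead of the robot, y to its left, z up, the work surface at z = 0. Lengths are in m, angles in rad, forces in N, time in s.
With the tool pointing down it reaches from about 0.4 to 0.85 m from the base axis. Payload 4.5 kg.
Tool frame: the origin (TCP) lies midway between the tips of the shut fingers; the grasp point (between the pads) lies 19 mm behind it (r.grasp_offset is the distance from the TCP to the grasp point, in m); z points along the fingers, x is the direction in which the jaws open and shut, and the axes are right-handed (so a half turn about z gives the same grasp; the last joint's range is limited). The gripper opens to 88 mm and grips with 3 to 60 N. Pads are 18 mm wide; open, the fingers measure 123 mm over their backs; the gripper's body (75 mm by 187 mm) begins 45 mm behind the grasp point.
Start: joints at [-1.069, 0.689, -0.195, 1.565, 0.157, 0.902, -0.215], TCP at [0.282, 0.558, 0.239] pointing down, gripper open.
Joint ranges: [-3.01, 3.01], [-0.46, 2.08], [-1.47, 1.51], [0.13, 2.56], [-1, 4.14], [0.04, 2.09], [-2.66, 2.66]. Speed limits (rad/s): [2.57, 2.57, 3.14, 3.14, 3.14, 3.14, 3.14].

INTERFACE

Orientations are given as a 3x3 rotation matrix whose columns are the frame's x, y, z axes.
In Python, from rig import r gives the robot as it stands.
- The arm moves only by the tool drive_tool, never from a script. Its argument "plan" is a list of rows, each a list of 3 entries, a list of its own where there are three numbers: the shift along the tool's x, y, z as a fraction of full scale, then the turn, a rotation vector about the tool's x, y, z as a fraction of full scale, then the opening in per cent of the stroke, from 0 (shut) to 100 (fully open). A call has 1 to 10 rows; each row is the pose to reach, as a shift and turn from the pose commanded when the call began, along the tool's axes at that moment, turning the shorter way round; what a row does not reach only later rows make up. Full scale, the value 1, is 0.12 m for a shift and 360 degrees for a turn. A row lasts 1/12 s, in which the tool goes at most 41.7 mm and 7.16 degrees, less where a joint would pass 70% of its speed; a pose out of reach is approached as far as the arm can. A call with a number of a shift or a turn outside -1 to 1 is refused whole. A call with a gripper value outside its range is refused whole. The fingers move at their own pace and stop on an object; "newtons" is the grip in N (left out, the last holds). Time passes only in rows, so rows that repeat a pose let the fingers close. It gives the time, the measured TCP pose, the force and the opening at its end, in the units of the state.
- r.sense(): the state, without advancing time (a new reading comes with each control period).
- r.snapshot(name): name is "side" or "top" or "wrist"; returns a dict with "pixels" (480x640x3 uint8, red, green, blue), "range_z" (480x640 float32, m along the optical axis (not along the pixel's ray), 0 where there is no reading), "fx", "fy", "cx", "cy" (pixels), "k1" (the pictures are not rectified: a ray, as slopes to the right and down, at radius r is drawn at 1 + k1 r^2 times it, then the intrinsics apply), "world_from_camera" (4x4, takes a point from camera to world coordinates); the wrist camera has in their place "mount" (4x4, takes a point from camera to tool coordinates, whose origin is the TCP and whose axes are the tool frame's). Camera axes: x right, y down, z forward; pixel columns grow to the right and rows downward; lengths in m; the calibration is good to about 2 mm. A picture is of the moment at which its call begins: read the wrist's pose just before it.
- r.close_job(): hands the job in, once; it reports no verdict.
The state is a dict: "t": time; "joint_pos": joint angles; "joint_velocities": joint speeds; "tau": joint torques, N m; "ee_pos": TCP position; "ee_rot": TCP orientation; "ft_force": force on the tool from outside, world axes, zero at the start; "torque": the same for the moment, N m; "gripper_width": finger opening in m.
Only numpy, scipy, OpenCV 4.12 (cv2) and the standard library are available. Lean on these libraries where they do the work, as an engineer would, in place of code of your own. Each camera call takes 0.05 s, during which the arm holds its last target.

## Working session

There is one attempt and no reset: what is moved stays moved. The work goes in short steps, Python scripts to look and compute and a tool call to move; the robot and the scene stay as the last step left them, time stands still between calls to the robot, and variables do not carry over. Pictures are saved under pics/ and viewed, and the job is handed in when it is done.

Besides the shell and the picture viewer there is one more tool, called after "Call:" as name(argument=value, ...) on one line, values as JSON. drive_tool: Moves the arm, as the interface text tells. Shift numbers are shares of 0.12 m and turn numbers shares of 360 degrees, none past 1 either way. Its arguments: {"type":"object","properties":{"plan":{"type":"array"},"newtons":{"type":"number"}},"required":["plan"]}

```bash
ls; mkdir -p pics; python3 - <<'E'
from rig import r
import cv2,pickle
s=r.sense();print(s)
for n in("top","side"):
    d=r.snapshot(n);pickle.dump(d,open(n+"0.pkl","wb"))
    cv2.imwrite(f"pics/{n}0.png",d["pixels"][:,:,::-1])
    print({k:v for k,v in d.items() if k not in("pixels","range_z")})
E
```

```text
pics
{'t': 0.0, 'joint_pos': array([-1.06920135,  0.68998777, -0.1945392 ,  1.56631452,  0.15729499,
        0.90249491, -0.21509258]), 'joint_velocities': array([ 0.00220862,  0.00027188,  0.00017579,  0.00269134,  0.00125531,
       -0.00064284,  0.00019104]), 'tau': array([ 8.39677559e-04, -5.27554071e+01, -1.26672439e+00, -1.53435820e+01,
       -5.26903197e-02,  6.62354840e-03,  1.72882551e-04]), 'ee_pos': array([0.2815757 , 0.5572857 , 0.23791617]), 'ee_rot': array([[ 4.50825293e-01,  8.92611920e-01, -7.17566475e-04],
       [ 8.92610376e-01, -4.50825851e-01, -1.66391115e-03],
       [-1.80872445e-03,  1.09625952e-04, -9.99998358e-01]]), 'ft_force': array([ 1.6629151 ,  0.35550662, -0.18084264]), 'torque': array([-0.03710507, -0.01308149,  0.0292749 ]), 'gripper_width': 0.08853239664189959}
{'fx': 471.2099605638316, 'fy': 471.2099605638316, 'cx': 322.69745573231154, 'cy': 238.126361216772, 'k1': 0.00018881528520981087, 'world_from_camera': array([[ 0.02238974, -0.99325046,  0.11380786,  0.37690262],
       [-0.99917271, -0.01836568,  0.03628481, -0.01049027],
       [-0.03394975, -0.11452612, -0.99283996,  0.84998087],
       [ 0.        ,  0.        ,  0.        ,  1.        ]])}
{'fx': 528.3328148659738, 'fy': 528.3328148659738, 'cx': 314.78952361280454, 'cy': 241.70055028942335, 'k1': -0.02771143219553709, 'world_from_camera': array([[-0.99428738, -0.0797256 ,  0.07096777,  0.42043794],
       [-0.1052046 ,  0.61978908, -0.7776847 ,  0.61273896],
       [ 0.01801633, -0.78070822, -0.62463596,  0.52342256],
       [ 0.        ,  0.        ,  0.        ,  1.        ]])}
```

View pics/top0.png

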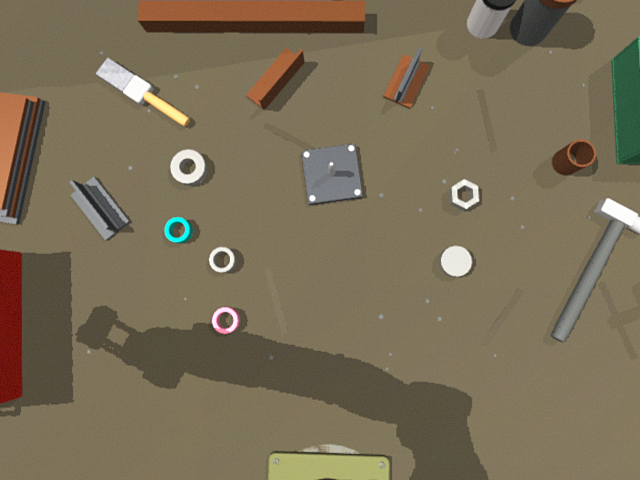

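View pics/side0.png

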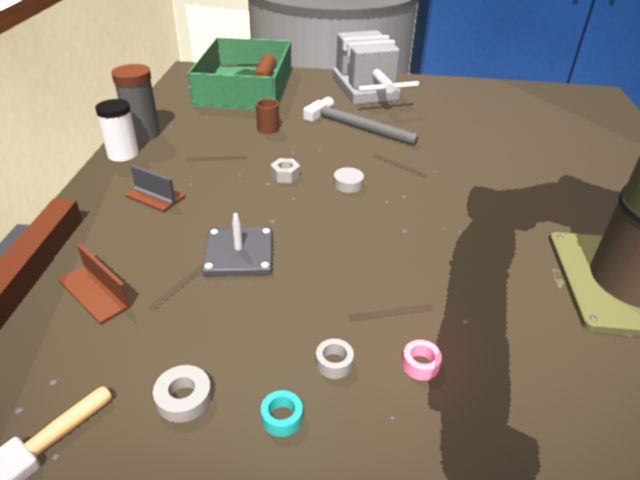

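Top view: the wide ring is at (188,167), the grey narrow ring at (222,260) and the jig post at about (332,172). The turquoise (177,230) and pink (225,320) rings are decoys. The nut is at (465,194), the blank at (456,261) and the pipe at (575,157).

```bash
cat > h.py <<'E'
import numpy as np,cv2
def ray(d,uv,W=None):
    uv=np.atleast_2d(np.asarray(uv,float)); K=np.array([[d['fx'],0,d['cx']],[0,d['fy'],d['cy']],[0,0,1]])
    p=cv2.undistortPoints(uv.reshape(-1,1,2),K,np.array([d['k1'],0,0,0,0])).reshape(-1,2)
    W=d['world_from_camera'] if W is None else W
    return W[:3,3],np.c_[p,np.ones(len(p))]@W[:3,:3].T
def onplane(d,uv,z,W=None):
    o,v=ray(d,uv,W); return o+v*((z-o[2])/v[:,2])[:,None]
def pts(d,W=None):
    vv,uu=np.mgrid[:480,:640]; o,v=ray(d,np.c_[uu.ravel(),vv.ravel()],W)
    return (o+v*d['range_z'].reshape(-1,1)).reshape(480,640,3)
E
python3 - <<'E'
import pickle,cv2,numpy as np
from h import *
for n,win in(("top",dict(wide=(188,167,26),narrow=(222,260,20),turq=(177,230,20),pink=(225,320,20),nut=(465,194,20),blank=(456,261,24))),
             ("side",dict(wide=(182,392,36),narrow=(335,358,26)))):
    d=pickle.load(open(n+"0.pkl","rb"));P=pts(d)
    for k,(u,v,h) in win.items():
        Q=P[v-h:v+h,u-h:u+h]; m=((Q[...,2]>.017)&(Q[...,2]<.03)).astype(np.uint8)
        cs,hi=cv2.findContours(m,cv2.RETR_CCOMP,cv2.CHAIN_APPROX_NONE)
        for c,hh in zip(cs,hi[0]):
            if cv2.contourArea(c)<40: continue
            w=onplane(d,c.reshape(-1,2)+[u-h,v-h],.022)
            (x,y),rr=cv2.minEnclosingCircle((w[:,:2]*1000).astype(np.float32))
            print(n,k,'hole' if hh[3]>=0 else 'outer',round(x,1),round(y,1),'D',round(2*rr,1),'meanz',Q[m>0][:,2].mean().round(4))
    if n=="top": j=P[140:210,295:370]
    else: j=P[205:280,195:280]
    q=j.reshape(-1,3); a=q[(q[:,2]>.009)&(q[:,2]<.02)]
    print(n,'plate',cv2.minAreaRect((a[:,:2]*1000).astype(np.float32)),a[:,2].mean())
    b=q[(q[:,2]>.035)&(q[:,2]<.09)];print(n,'post',len(b),b.mean(0),b[:,2].max(), b[b[:,2]>.066].mean(0))
d=pickle.load(open("top0.pkl","rb"))
im=d['pixels'][130:350,150:380,::-1];cv2.imwrite('pics/crop0.png',cv2.resize(im,None,fx=2.7,fy=2.7,interpolation=cv2.INTER_CUBIC))
E
```

```text
top wide outer 598.0 268.9 D 65.9 meanz 0.0225
top wide hole 598.3 269.0 D 32.3 meanz 0.0225
top narrow outer 430.4 198.3 D 46.3 meanz 0.0222
top narrow hole 430.2 198.6 D 32.0 meanz 0.0222
top turq outer 482.7 281.4 D 47.2 meanz 0.0223
top turq hole 482.2 281.4 D 32.8 meanz 0.0223
top pink outer 324.3 188.1 D 45.9 meanz 0.0221
top pink hole 324.2 188.0 D 32.6 meanz 0.0221
top nut outer 555.0 -229.4 D 53.7 meanz 0.0234
top nut hole 555.1 -229.3 D 32.7 meanz 0.0234
top blank outer 436.0 -212.8 D 54.2 meanz 0.0217
top plate ((591.452392578125, 7.30291748046875), (100.6393051147461, 99.96249389648438), 8.804643630981445) 0.01432455921755474
top post 65 [0.58852681 0.00680457 0.06112635] 0.07922228947988952 [0.58985319 0.00735557 0.07217245]
side wide outer 598.2 270.4 D 65.7 meanz 0.0207
side wide hole 598.5 270.1 D 31.4 meanz 0.0207
side narrow outer 431.4 200.1 D 48.2 meanz 0.0204
side narrow hole 431.8 199.7 D 31.4 meanz 0.0204
side plate ((593.4309692382812, 5.94818115234375), (100.39739227294922, 104.6268539428711), 8.497928619384766) 0.012817244468419572
side post 176 [0.59236279 0.00860115 0.0553709 ] 0.07559403687867233 [0.59283255 0.00699831 0.07093286]
```

View pics/crop0.png

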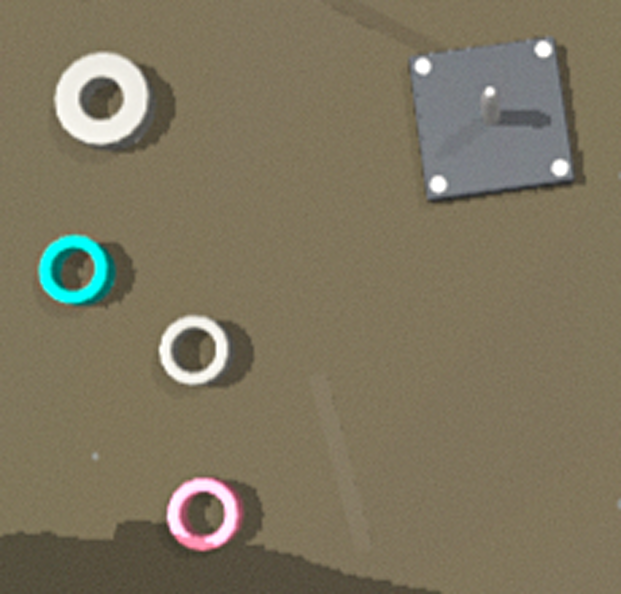

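The crop confirms the plain grey rings: the wide one (D about 65, bore about 31) at (0.598,0.270) and the narrow one (D about 47) at (0.431,0.199). The pink and turquoise rings are decoys. The post is at about (0.5915,0.007). From the start pose to above the wide ring is tool x −0.95 and y +3.44 units.

Call:
drive_tool(plan=[[[-0.05, 0.2, 0], [0, 0, 0], 100], [[-0.1, 0.4, 0], [0, 0, 0], 100], [[-0.15, 0.6, 0], [0, 0, 0], 100], [[-0.2, 0.8, 0], [0, 0, 0], 100], [[-0.25, 1, 0], [0, 0, 0], 100]])

```text
t: 0.52
ee_pos: [0.376, 0.4758, 0.2383]
ee_rot: [[0.451, 0.893, -0.0], [0.893, -0.451, -0.001], [-0.001, -0.0, -1.0]]
ft_force: [-0.5, 0.1, 0.1]
gripper_width: 0.0879
```

Call:
drive_tool(plan=[[[-0.05, 0.2, 0], [0, 0, 0], 100], [[-0.1, 0.4, 0], [0, 0, 0], 100], [[-0.15, 0.6, 0], [0, 0, 0], 100], [[-0.2, 0.8, 0], [0, 0, 0], 100], [[-0.25, 1, 0], [0, 0, 0], 100]])

```text
t: 0.93
ee_pos: [0.4696, 0.395, 0.2383]
ee_rot: [[0.451, 0.893, -0.001], [0.893, -0.451, -0.001], [-0.001, -0.0, -1.0]]
ft_force: [-0.3, 0.3, -0.7]
gripper_width: 0.0882
```

Call:
drive_tool(plan=[[[-0.05, 0.2, 0], [0, 0, 0], 100], [[-0.1, 0.4, 0], [0, 0, 0], 100], [[-0.15, 0.6, 0], [0, 0, 0], 100], [[-0.2, 0.8, 0], [0, 0, 0], 100], [[-0.25, 1, 0], [0, 0, 0], 100]])

```text
t: 1.35
ee_pos: [0.5631, 0.3141, 0.2383]
ee_rot: [[0.451, 0.893, -0.001], [0.893, -0.451, -0.001], [-0.001, -0.001, -1.0]]
ft_force: [0.2, 0.1, 0.1]
gripper_width: 0.0887
```

Call:
drive_tool(plan=[[[-0.1, 0.2, 0.2], [0, 0, 0], 100], [[-0.2, 0.4, 0.4], [0, 0, 0], 100], [[-0.2, 0.44, 0.6], [0, 0, 0], 100], [[-0.2, 0.44, 0.8], [0, 0, 0], 100], [[-0.2, 0.44, 0.8], [0, 0, 0], 100], [[-0.2, 0.44, 0.8], [0, 0, 0], 100]])

```text
t: 1.85
ee_pos: [0.5977, 0.2697, 0.1415]
ee_rot: [[0.451, 0.893, -0.003], [0.893, -0.451, -0.001], [-0.003, -0.002, -1.0]]
ft_force: [-0.7, 0.0, 0.4]
gripper_width: 0.0883
```

Call:
drive_tool(plan=[[[0, 0, 0.2], [0, 0, 0], 100], [[0, 0, 0.4], [0, 0, 0], 100], [[0, 0, 0.6], [0, 0, 0], 100], [[0, 0, 0.8], [0, 0, 0], 100], [[0, 0, 0.8], [0, 0, 0], 100], [[0, 0, 0.8], [0, 0, 0], 100]])

```text
t: 2.35
ee_pos: [0.5988, 0.2708, 0.0476]
ee_rot: [[0.45, 0.893, 0.0], [0.893, -0.45, 0.0], [0.0, -0.0, -1.0]]
ft_force: [0.2, 0.1, 0.5]
gripper_width: 0.0883
```

Call:
drive_tool(plan=[[[0, 0, 0.1], [0, 0, 0], 100], [[0, 0, 0.2], [0, 0, 0], 100], [[0, 0, 0.3], [0, 0, 0], 100], [[0, 0, 0.33], [0, 0, 0], 100], [[0, 0, 0.33], [0, 0, 0], 100]])

```text
t: 2.77
ee_pos: [0.5979, 0.2695, 0.0057]
ee_rot: [[0.451, 0.893, -0.002], [0.893, -0.451, -0.001], [-0.002, -0.001, -1.0]]
ft_force: [-0.3, 0.4, 1.2]
gripper_width: 0.0881
```

Call:
drive_tool(plan=[[[0, 0, 0], [0, 0, 0], 40], [[0, 0, 0], [0, 0, 0], 40], [[0, 0, 0], [0, 0, 0], 40], [[0, 0, 0], [0, 0, 0], 40], [[0, 0, 0], [0, 0, 0], 40], [[0, 0, 0], [0, 0, 0], 40], [[0, 0, 0], [0, 0, 0], 40], [[0, 0, 0], [0, 0, 0], 40]], newtons=35)

```text
t: 3.43
ee_pos: [0.5989, 0.2694, 0.0076]
ee_rot: [[0.451, 0.892, -0.0], [0.892, -0.451, -0.001], [-0.001, 0.0, -1.0]]
ft_force: [-2.6, -2.0, 5.8]
gripper_width: 0.0628
```

Call:
drive_tool(plan=[[[0, 0, -0.1], [0, 0, 0], 40], [[0, 0, -0.2], [0, 0, 0], 40], [[0, 0, -0.4], [0, 0, 0], 40], [[0, 0, -0.6], [0, 0, 0], 40], [[0, 0, -0.8], [0, 0, 0], 40], [[0, 0, -1], [0, 0, 0], 40], [[0, 0, -1], [0, 0, 0], 40], [[0, 0, -1], [0, 0, 0], 40]])

```text
t: 4.1
ee_pos: [0.5997, 0.2709, 0.1287]
ee_rot: [[0.451, 0.893, 0.003], [0.893, -0.451, 0.002], [0.004, 0.002, -1.0]]
ft_force: [-0.5, -0.8, -4.4]
gripper_width: 0.0624
```

```bash
python3 - <<'E'
from rig import r
import cv2,pickle,numpy as np
s=r.sense();d=r.snapshot("wrist");pickle.dump((s,d),open("w1.pkl","wb"));cv2.imwrite("pics/w1.png",d["pixels"][:,:,::-1])
e=r.snapshot("side");pickle.dump(e,open("side1.pkl","wb"));cv2.imwrite("pics/side1.png",e["pixels"][:,:,::-1])
print(d['mount'],d['fx'],d['k1'],s['ee_pos'],s['gripper_width'],s['ft_force'])
E
```

```text
[[ 9.99999511e-01  5.19605991e-04  8.41187676e-04  9.05004491e-04]
 [-7.63064776e-04  9.46600764e-01  3.22407214e-01 -8.48726219e-02]
 [-6.28744177e-04 -3.22407698e-01  9.46600698e-01 -1.46171488e-01]
 [ 0.00000000e+00  0.00000000e+00  0.00000000e+00  1.00000000e+00]] 406.80218785207745 -0.020917358199375014 [0.59973987 0.27092088 0.12873208] 0.062415840755047455 [-0.52088926 -0.83879255 -4.37795061]
```

View pics/w1.png

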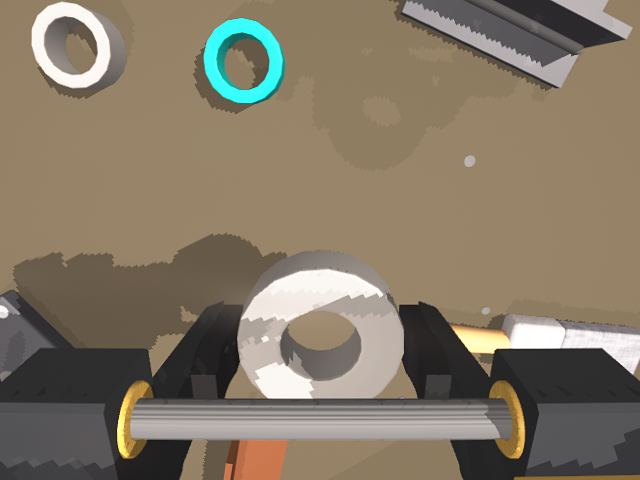

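View pics/side1.png

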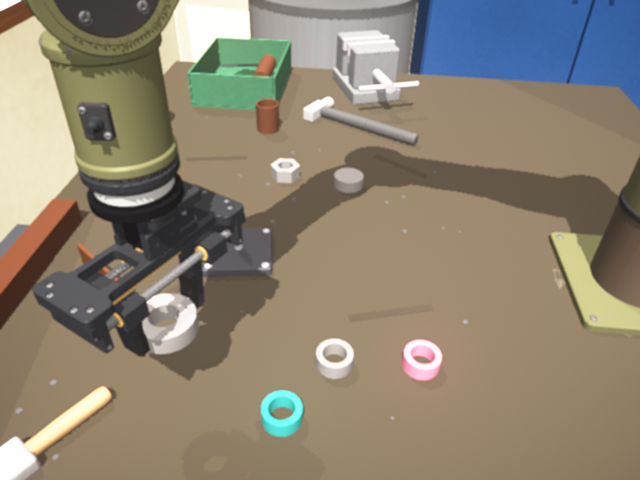

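The wide ring is held, at about (320,335) in the wrist view. Next I check its tilt and offset by depth, and the bar at row 420 for clearance over the post.

```bash
python3 - <<'E'
import pickle,cv2,numpy as np
from h import *
s,d=pickle.load(open("w1.pkl","rb"));T=pts(d,d['mount'])
print('bar',T[400:440:6,320].round(4))
px=d['pixels'].astype(int)
Q=T[260:400,236:408].reshape(-1,3)
print('z hist',np.histogram(Q[:,2],bins=np.arange(-.08,.02,.005)))
# top-face
def fit(lo,hi):
    q=Q[(Q[:,2]>lo)&(Q[:,2]<hi)&(abs(Q[:,0])<.030)]
    for _ in range(8):
        A=np.c_[q[:,:2],np.ones(len(q))];c=np.linalg.lstsq(A,q[:,2],rcond=None)[0];e=q[:,2]-A@c;q=q[abs(e)<max(.0012,1.5*e.std())]
    return c,len(q),e.std(),q
c,n,sd,q=fit(-.03,-.008);print('plane',c,n,sd,np.degrees(np.arctan(c[:2])))
print(q.min(0),q.max(0))
mk=np.zeros((480,640),np.uint8);e=T[...,2]-(T[...,:2]@c[:2]+c[2]);mk[(abs(e)<.0015)]=1;mk[:240]=0;mk[400:]=0;mk[:,:236]=0;mk[:,410:]=0
cs,hi=cv2.findContours(mk,cv2.RETR_CCOMP,cv2.CHAIN_APPROX_NONE)
for k,h in zip(cs,hi[0]):
    if cv2.contourArea(k)>500:
        w=T[k[:,0,1],k[:,0,0]]; print('hole' if h[3]>=0 else 'out',cv2.minEnclosingCircle((w[:,:2]*1000).astype(np.float32)),cv2.contourArea(k))
E
```

```text
bar [[ 0.0009 -0.0274 -0.0772]
 [ 0.0009 -0.028  -0.0797]
 [ 0.0009 -0.0277 -0.0811]
 [ 0.0009 -0.0265 -0.0814]
 [ 0.0009 -0.0248 -0.0812]
 [ 0.0009 -0.0236 -0.0815]
 [ 0.0009 -0.0225 -0.082 ]]
z hist (array([  169,     1,     0,     0,     0,     0,     0,     0,     0,
           0,     0,    12,  2835, 12330,  1349,  1097,   758,   123,
           0]), array([-8.0000000e-02, -7.5000000e-02, -7.0000000e-02, -6.5000000e-02,
       -6.0000000e-02, -5.5000000e-02, -5.0000000e-02, -4.5000000e-02,
       -4.0000000e-02, -3.5000000e-02, -3.0000000e-02, -2.5000000e-02,
       -2.0000000e-02, -1.5000000e-02, -1.0000000e-02, -5.0000000e-03,
        6.9388939e-17,  5.0000000e-03,  1.0000000e-02,  1.5000000e-02]))
plane [-0.00294429  0.00227772 -0.01449058] 12976 0.0005091073572624104 [-0.168695    0.13050346]
[-0.02998824 -0.03124029 -0.01572773] [ 0.02999612  0.02499018 -0.01320162]
out ((1.8848848342895508, -0.3194008469581604), 33.22270584106445) 17981.5
hole ((0.9454322457313538, 0.39021021127700806), 15.887553215026855) 4319.0
```

Flat in the grasp (within 0.2°), centred within 1 mm; its underside is 7.5 mm below the TCP. The jig is at tool x −2.0, y +0.93 units.

Call:
drive_tool(plan=[[[-0.1, 0.05, 0], [0, 0, 0], 40], [[-0.25, 0.12, 0], [0, 0, 0], 40], [[-0.4, 0.2, 0], [0, 0, 0], 40], [[-0.6, 0.28, 0], [0, 0, 0], 40], [[-0.8, 0.37, 0], [0, 0, 0], 40], [[-1, 0.47, 0], [0, 0, 0], 40]])

```text
t: 4.7
ee_pos: [0.5936, 0.135, 0.1255]
ee_rot: [[0.451, 0.893, -0.003], [0.893, -0.451, -0.001], [-0.003, -0.002, -1.0]]
ft_force: [0.4, -0.3, -4.3]
gripper_width: 0.0627
```

Call:
drive_tool(plan=[[[-0.2, 0.1, 0], [0, 0, 0], 40], [[-0.4, 0.2, 0], [0, 0, 0], 40], [[-0.6, 0.28, 0], [0, 0, 0], 40], [[-0.75, 0.35, 0], [0, 0, 0], 40], [[-0.9, 0.42, 0], [0, 0, 0], 40], [[-1, 0.46, 0], [0, 0, 0], 40], [[-1, 0.46, 0], [0, 0, 0], 40], [[-1, 0.46, 0], [0, 0, 0], 40], [[-1, 0.46, 0], [0, 0, 0], 40]])

```text
t: 5.45
ee_pos: [0.5902, 0.0075, 0.1268]
ee_rot: [[0.449, 0.893, -0.0], [0.893, -0.449, 0.002], [0.002, -0.001, -1.0]]
ft_force: [-0.0, 0.2, -3.7]
gripper_width: 0.0626
```

```bash
cat > look.py <<'E'
from rig import r
import cv2,pickle,numpy as np,sys
from h import *
n=sys.argv[1]
s=r.sense();d=r.snapshot("wrist");pickle.dump((s,d),open(f"w{n}.pkl","wb"))
e=r.snapshot("side");pickle.dump(e,open(f"side{n}.pkl","wb"))
cv2.imwrite(f"pics/c{n}.png",cv2.resize(np.hstack([d["pixels"],e["pixels"]])[:,:,::-1],(800,300),interpolation=cv2.INTER_AREA))
print(s['ee_pos'].round(4),s['ee_rot'].round(4).tolist(),s['ft_force'].round(1),s['gripper_width'].round(4))
E
python3 look.py 2
python3 - <<'E'
import pickle,numpy as np,cv2
from h import *
s,d=pickle.load(open("w2.pkl","rb"))
cv2.imwrite("pics/w2.png",d["pixels"][:,:,::-1])
W=np.eye(4);W[:3,:3]=s['ee_rot'];W[:3,3]=s['ee_pos'];P=pts(d,W@d['mount'])
T=pts(d,d['mount'])
m=(P[...,2]>.035)&(P[...,2]<.085)&(np.hypot(P[...,0]-.5915,P[...,1]-.007)<.015)
print(m.sum(),P[m].mean(0) if m.sum() else '',P[m].max(0))
vv,uu=np.nonzero(m);print(uu.min(),uu.max(),vv.min(),vv.max())
t=m&(P[...,2]>.066);print('tip world',P[t].mean(0),'tool',T[t].mean(0))
E
```

```text
63 [0.5874659  0.00808085 0.03887002] [0.59154531 0.01187597 0.0460134 ]
310 326 245 250
tip world [nan nan nan] tool [nan nan nan]Traceback (most recent call last):
  File "look.py", line 8, in <module>
    print(s['ee_pos'].round(4),s['ee_rot'].round(4).tolist(),s['ft_force'].round(1),s['gripper_width'].round(4))
                                                                                    ^^^^^^^^^^^^^^^^^^^^^^^^
AttributeError: 'float' object has no attribute 'round'
<stdin>:10: RuntimeWarning: Mean of empty slice.
  ret = um.true_divide(
```

View pics/w2.png

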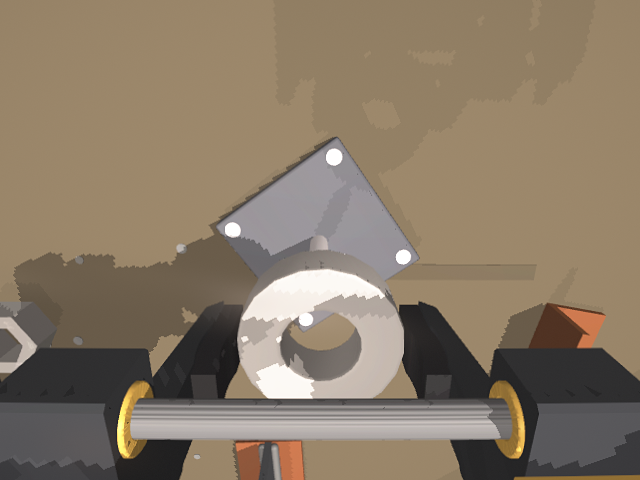

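View pics/c2.png

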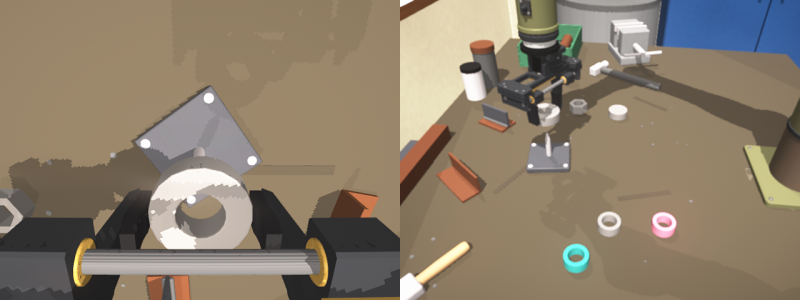

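Wrist view: the plate's four rivets are at (334,157), (233,230), (403,257) and (306,319, through the bore). Their diagonals give the post's foot, so they serve as a cross-check.

```bash
sed -i "s/s\['gripper_width'\].round(4)/s['gripper_width']/" look.py; python3 - <<'E'
import pickle,numpy as np
from h import *
s,d=pickle.load(open("w2.pkl","rb"));W=np.eye(4);W[:3,:3]=s['ee_rot'];W[:3,3]=s['ee_pos']
p=onplane(d,[[334,157],[306,319],[233,230],[403,257]],.016,W@d['mount']);print(p.round(4),(p[0]+p[1])/2,(p[2]+p[3])/2)
e=pickle.load(open("top0.pkl","rb"))
q=onplane(e,[[307,155],[358,192],[351,148],[312,198]],.016);print(q.mean(0))
print(s['ee_pos'], s['ee_pos']+s['ee_rot']@[.001,.0004,-.0035])
E
```

```text
[[ 0.5456  0.0406  0.016 ]
 [ 0.6387 -0.0271  0.016 ]
 [ 0.5582 -0.0398  0.016 ]
 [ 0.6262  0.053   0.016 ]] [0.59212458 0.00673333 0.016     ] [0.5922459  0.00662405 0.016     ]
[0.5912179  0.00586083 0.016     ]
[0.59015621 0.00745576 0.1268373 ] [0.59096345 0.00816249 0.13033857]
```

Call:
drive_tool(plan=[[[-0.01, 0.01, 0.1], [0, 0, 0], 40], [[-0.01, 0.01, 0.2], [0, 0, 0], 40], [[-0.01, 0.01, 0.3], [0, 0, 0], 40], [[-0.01, 0.01, 0.4], [0, 0, 0], 40], [[-0.01, 0.01, 0.5], [0, 0, 0], 40], [[-0.01, 0.01, 0.6], [0, 0, 0], 40], [[-0.01, 0.01, 0.7], [0, 0, 0], 40], [[-0.01, 0.01, 0.78], [0, 0, 0], 40], [[-0.01, 0.01, 0.78], [0, 0, 0], 40], [[-0.01, 0.01, 0.78], [0, 0, 0], 40]])

```text
t: 6.38
ee_pos: [0.5904, 0.0039, 0.0328]
ee_rot: [[0.451, 0.893, -0.001], [0.893, -0.451, -0.0], [-0.001, -0.001, -1.0]]
ft_force: [0.1, -0.3, -3.8]
gripper_width: 0.0624
```

```bash
python3 look.py 3
```

```text
[0.5904 0.0039 0.0328] [[0.4508, 0.8926, -0.0011], [0.8926, -0.4508, -0.0001], [-0.0006, -0.0009, -1.0]] [ 0.1 -0.3 -3.8] 0.06237569526889769
```

View pics/c3.png

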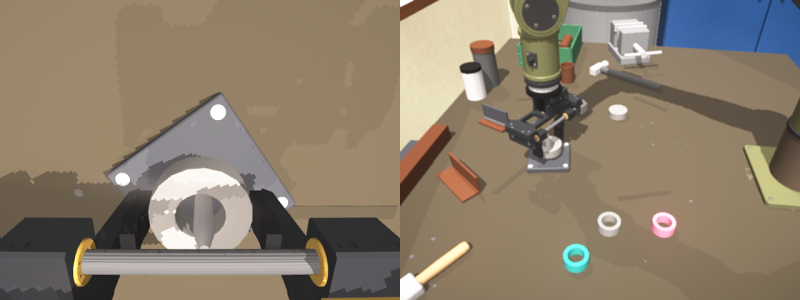

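The post is inside the bore with no contact force. I lower the last 11 mm and release.

Call:
drive_tool(plan=[[[0.01, 0, 0.03], [0, 0, 0], 40], [[0.02, 0, 0.06], [0, 0, 0], 40], [[0.02, 0, 0.08], [0, 0, 0], 40], [[0.02, 0, 0.09], [0, 0, 0], 40], [[0.02, 0, 0.09], [0, 0, 0], 40], [[0.02, 0, 0.09], [0, 0, 0], 40]])

```text
t: 6.98
ee_pos: [0.5918, 0.0059, 0.0227]
ee_rot: [[0.451, 0.893, -0.0], [0.893, -0.451, -0.0], [-0.0, -0.0, -1.0]]
ft_force: [-0.2, -0.1, -4.2]
gripper_width: 0.0628
```

Not in contact yet (weight still on the tool), about 1 mm to go.

Call:
drive_tool(plan=[[[0, 0, 0.01], [0, 0, 0], 40], [[0, 0, 0.015], [0, 0, 0], 40], [[0, 0, 0.015], [0, 0, 0], 40]])

```text
t: 7.23
ee_pos: [0.5921, 0.0059, 0.0216]
ee_rot: [[0.451, 0.893, 0.001], [0.893, -0.451, -0.0], [0.0, 0.001, -1.0]]
ft_force: [-0.7, 0.5, 3.1]
gripper_width: 0.0624
```

Call:
drive_tool(plan=[[[0, 0, 0], [0, 0, 0], 80], [[0, 0, 0], [0, 0, 0], 90], [[0, 0, 0], [0, 0, 0], 90], [[0, 0, 0], [0, 0, 0], 90], [[0, 0, 0], [0, 0, 0], 90], [[0, 0, 0], [0, 0, 0], 90]])

```text
t: 7.73
ee_pos: [0.5919, 0.006, 0.0209]
ee_rot: [[0.451, 0.893, 0.0], [0.893, -0.451, 0.0], [0.0, 0.0, -1.0]]
ft_force: [0.1, -0.4, 0.4]
gripper_width: 0.0791
```

Call:
drive_tool(plan=[[[0, 0, -0.1], [0, 0, 0], 90], [[0, 0, -0.3], [0, 0, 0], 90], [[0, 0, -0.5], [0, 0, 0], 90], [[0, 0, -0.75], [0, 0, 0], 90], [[0, 0, -1], [0, 0, 0], 90], [[0, 0, -1], [0, 0, 0], 90], [[0, 0, -1], [0, 0, 0], 90]])

```text
t: 8.32
ee_pos: [0.5932, 0.006, 0.1433]
ee_rot: [[0.451, 0.892, 0.004], [0.892, -0.451, 0.0], [0.002, 0.004, -1.0]]
ft_force: [-0.7, 0.0, -0.7]
gripper_width: 0.0795
```

```bash
python3 look.py 4;python3 - <<'E'
import pickle,numpy as np
from h import *
s,d=pickle.load(open("w4.pkl","rb"));W=np.eye(4);W[:3,:3]=s['ee_rot'];W[:3,3]=s['ee_pos'];P=pts(d,W@d['mount'])
m=(abs(P[...,2]-.036)<.004)&(np.hypot(P[...,0]-.592,P[...,1]-.0067)<.045)
q=P[m];A=np.c_[q[:,:2]-[.592,.0067],np.ones(len(q))];c=np.linalg.lstsq(A,q[:,2],rcond=None)[0];print('plane',c)
import cv2
vv,uu=np.nonzero(m);w=q[:,:2]*1000;print(cv2.minEnclosingCircle(w.astype(np.float32)))
E
```

```text
[0.5932 0.006  0.1433] [[0.4511, 0.8925, 0.0045], [0.8925, -0.4511, 0.0004], [0.0024, 0.0038, -1.0]] [-0.7  0.  -0.7] 0.07949618403287244
plane [ 0.00211348 -0.00150359  0.03612377]
((593.27734375, 6.54971170425415), 32.01164245605469)
```

View pics/c4.png

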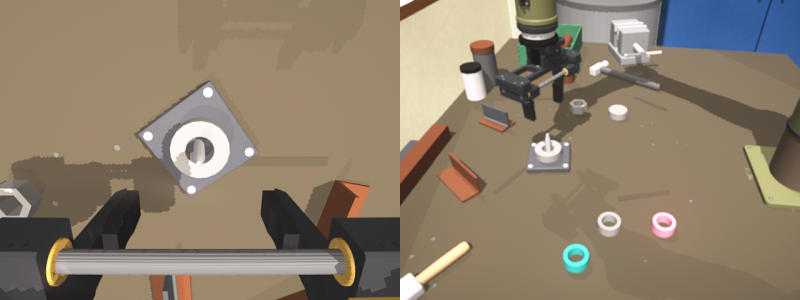

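The wide ring is seated: top at z 0.036, flat, centre (0.593,0.0065). Next is the narrow grey ring: tool x +0.83, y −1.92 units.

Call:
drive_tool(plan=[[[0.08, -0.2, 0], [0, 0, 0], 100], [[0.16, -0.4, 0], [0, 0, 0], 100], [[0.24, -0.6, 0], [0, 0, 0], 100], [[0.32, -0.8, 0], [0, 0, 0], 100], [[0.42, -1, 0], [0, 0, 0], 100]])

```text
t: 8.83
ee_pos: [0.5053, 0.105, 0.1396]
ee_rot: [[0.452, 0.892, -0.003], [0.892, -0.452, -0.001], [-0.003, -0.003, -1.0]]
ft_force: [-0.3, 0.2, 0.9]
gripper_width: 0.0881
```

Call:
drive_tool(plan=[[[0.08, -0.2, 0], [0, 0, 0], 100], [[0.16, -0.4, 0], [0, 0, 0], 100], [[0.24, -0.6, 0], [0, 0, 0], 100], [[0.32, -0.75, 0], [0, 0, 0], 100], [[0.41, -0.92, 0], [0, 0, 0], 100], [[0.41, -0.92, 0.2], [0, 0, 0], 100], [[0.41, -0.92, 0.4], [0, 0, 0], 100], [[0.41, -0.92, 0.4], [0, 0, 0], 100], [[0.41, -0.92, 0.4], [0, 0, 0], 100], [[0.41, -0.92, 0.4], [0, 0, 0], 100]])

```text
t: 9.67
ee_pos: [0.431, 0.1984, 0.093]
ee_rot: [[0.451, 0.892, -0.001], [0.892, -0.451, -0.001], [-0.001, -0.0, -1.0]]
ft_force: [0.5, 0.8, 0.0]
gripper_width: 0.088
```

```bash
python3 look.py 5
```

```text
[0.431  0.1984 0.093 ] [[0.4513, 0.8924, -0.0008], [0.8924, -0.4513, -0.0007], [-0.001, -0.0004, -1.0]] [0.5 0.8 0. ] 0.08804416213932936
```

View pics/c5.png

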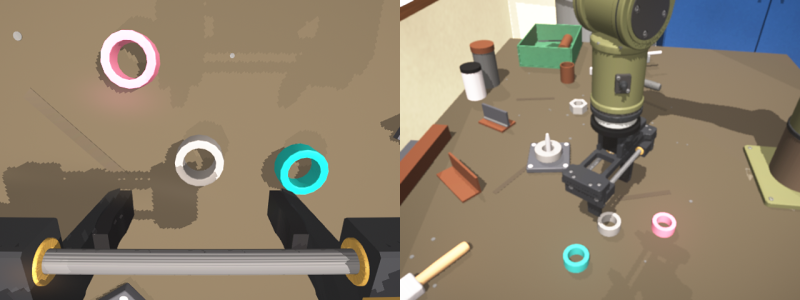

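The narrow grey ring is at (200,160) in the half-size wrist view, centred between the fingers. The turquoise ring at (300,170) clears the right finger by about 15 mm.

Call:
drive_tool(plan=[[[0, 0, 0.15], [0, 0, 0], 80], [[0, 0, 0.3], [0, 0, 0], 80], [[0, 0, 0.45], [0, 0, 0], 80], [[0, 0, 0.6], [0, 0, 0], 80], [[0, 0, 0.7], [0, 0, 0], 80], [[0, 0, 0.72], [0, 0, 0], 80], [[0, 0, 0.72], [0, 0, 0], 80]])

```text
t: 10.35
ee_pos: [0.4313, 0.1987, 0.0067]
ee_rot: [[0.451, 0.892, 0.0], [0.892, -0.451, 0.0], [0.0, -0.0, -1.0]]
ft_force: [0.0, 0.1, -0.1]
gripper_width: 0.0705
```

Call:
drive_tool(plan=[[[0, 0, 0], [0, 0, 0], 20], [[0, 0, 0], [0, 0, 0], 20], [[0, 0, 0], [0, 0, 0], 20], [[0, 0, 0], [0, 0, 0], 20], [[0, 0, 0], [0, 0, 0], 20], [[0, 0, 0], [0, 0, 0], 20], [[0, 0, 0], [0, 0, 0], 20], [[0, 0, 0], [0, 0, 0], 20], [[0, 0, 0], [0, 0, 0], 20]], newtons=25)

```text
t: 11.1
ee_pos: [0.4313, 0.1987, 0.0072]
ee_rot: [[0.451, 0.892, 0.001], [0.892, -0.451, 0.0], [0.0, 0.001, -1.0]]
ft_force: [-0.1, -0.2, 6.8]
gripper_width: 0.0445
```

Call:
drive_tool(plan=[[[0, 0, -0.1], [0, 0, 0], 20], [[0, 0, -0.2], [0, 0, 0], 20], [[0, 0, -0.4], [0, 0, 0], 20], [[0, 0, -0.6], [0, 0, 0], 20], [[0, 0, -0.8], [0, 0, 0], 20], [[0, 0, -1], [0, 0, 0], 20], [[0, 0, -1], [0, 0, 0], 20], [[0, 0, -1], [0, 0, 0], 20]])

```text
t: 11.77
ee_pos: [0.4318, 0.199, 0.1273]
ee_rot: [[0.451, 0.892, 0.002], [0.892, -0.451, 0.002], [0.002, 0.001, -1.0]]
ft_force: [-1.3, 0.2, -1.5]
gripper_width: 0.0444
```

```bash
python3 look.py 6; python3 - <<'E'
import pickle,cv2,numpy as np
from h import *
s,d=pickle.load(open("w6.pkl","rb"));T=pts(d,d['mount'])
cv2.imwrite("pics/w6.png",d["pixels"][:,:,::-1])
m=(T[...,2]>-.022)&(T[...,2]<-.009)&(np.hypot(T[...,0],T[...,1])<.027)&(abs(T[...,0])<.022)
q=T[m];
for _ in range(8):
    A=np.c_[q[:,:2],np.ones(len(q))];c=np.linalg.lstsq(A,q[:,2],rcond=None)[0];e=q[:,2]-A@c;q=q[abs(e)<max(.001,1.5*e.std())]
print('plane',c,len(q),q.min(0),q.max(0))
E
```

```text
[0.4318 0.199  0.1273] [[0.4512, 0.8924, 0.0023], [0.8924, -0.4512, 0.0016], [0.0024, 0.0013, -1.0]] [-1.3  0.2 -1.5] 0.044446170598090425
plane [-0.00022492  0.0015524  -0.01481173] 4929 [-0.02187011 -0.02299963 -0.0157671 ] [ 0.0219996   0.02237291 -0.0137914 ]
```

View pics/c6.png

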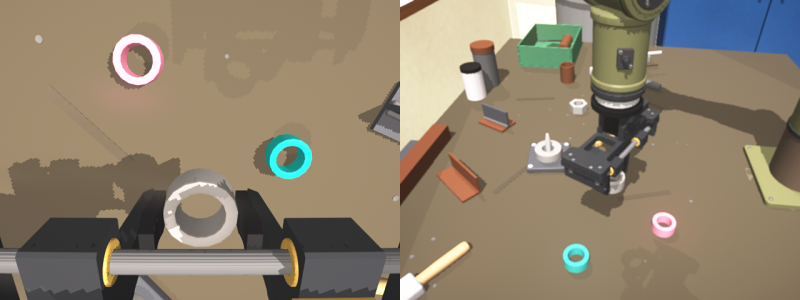

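The narrow ring is held, flat and centred; its underside is 7 mm below the TCP. To the post: x −0.825, y +1.92.

Call:
drive_tool(plan=[[[-0.04, 0.1, 0], [0, 0, 0], 20], [[-0.1, 0.25, 0], [0, 0, 0], 20], [[-0.18, 0.42, 0], [0, 0, 0], 20], [[-0.26, 0.6, 0], [0, 0, 0], 20], [[-0.34, 0.8, 0], [0, 0, 0], 20], [[-0.42, 1, 0], [0, 0, 0], 20]])

```text
t: 12.37
ee_pos: [0.515, 0.0986, 0.1247]
ee_rot: [[0.45, 0.893, -0.003], [0.893, -0.45, -0.001], [-0.002, -0.003, -1.0]]
ft_force: [0.7, -0.1, -1.1]
gripper_width: 0.0449
```

Call:
drive_tool(plan=[[[-0.08, 0.2, 0], [0, 0, 0], 20], [[-0.16, 0.4, 0], [0, 0, 0], 20], [[-0.24, 0.6, 0], [0, 0, 0], 20], [[-0.32, 0.75, 0], [0, 0, 0], 20], [[-0.38, 0.85, 0], [0, 0, 0], 20], [[-0.405, 0.92, 0], [0, 0, 0], 20], [[-0.405, 0.92, 0], [0, 0, 0], 20], [[-0.405, 0.92, 0], [0, 0, 0], 20], [[-0.405, 0.92, 0], [0, 0, 0], 20], [[-0.405, 0.92, 0], [0, 0, 0], 20]])

```text
t: 13.2
ee_pos: [0.5913, 0.0084, 0.1265]
ee_rot: [[0.449, 0.894, -0.001], [0.894, -0.449, 0.001], [0.0, -0.001, -1.0]]
ft_force: [-0.5, 0.7, -0.7]
gripper_width: 0.0446
```

```bash
python3 look.py 7
```

```text
[0.5913 0.0084 0.1265] [[0.4486, 0.8937, -0.0009], [0.8937, -0.4486, 0.001], [0.0005, -0.0013, -1.0]] [-0.5  0.7 -0.7] 0.044639066725636965
```

View pics/c7.png

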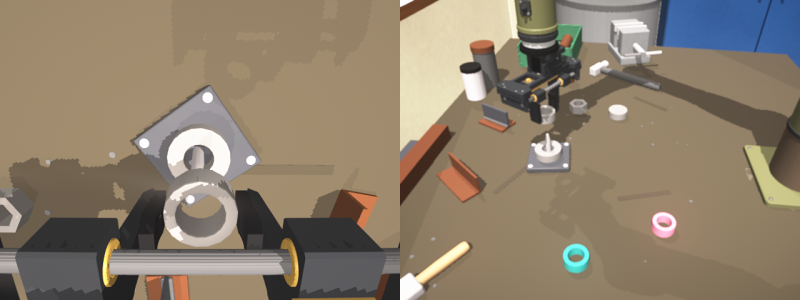

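Call:
drive_tool(plan=[[[-0.01, 0, 0.1], [0, 0, 0], 20], [[-0.01, 0, 0.2], [0, 0, 0], 20], [[-0.01, 0, 0.3], [0, 0, 0], 20], [[-0.01, 0, 0.4], [0, 0, 0], 20], [[-0.01, 0, 0.5], [0, 0, 0], 20], [[-0.01, 0, 0.58], [0, 0, 0], 20], [[-0.01, 0, 0.63], [0, 0, 0], 20], [[-0.01, 0, 0.65], [0, 0, 0], 20], [[-0.01, 0, 0.65], [0, 0, 0], 20], [[-0.01, 0, 0.65], [0, 0, 0], 20]])

```text
t: 14.13
ee_pos: [0.5919, 0.0055, 0.0487]
ee_rot: [[0.451, 0.893, 0.0], [0.893, -0.451, 0.0], [0.0, 0.0, -1.0]]
ft_force: [0.2, 0.5, -1.8]
gripper_width: 0.0445
```

Call:
drive_tool(plan=[[[0, 0, 0.015], [0, 0, 0], 20], [[0, 0, 0.03], [0, 0, 0], 20], [[0, 0, 0.04], [0, 0, 0], 20], [[0, 0, 0.048], [0, 0, 0], 20], [[0, 0, 0.048], [0, 0, 0], 20], [[0, 0, 0.048], [0, 0, 0], 20]])

```text
t: 14.63
ee_pos: [0.5917, 0.0055, 0.0432]
ee_rot: [[0.451, 0.893, 0.0], [0.893, -0.451, -0.0], [0.0, 0.0, -1.0]]
ft_force: [-1.5, -0.8, 4.3]
gripper_width: 0.0444
```

```bash
python3 look.py 8
```

```text
[0.5917 0.0055 0.0432] [[0.451, 0.8925, 0.0004], [0.8925, -0.451, -0.0], [0.0002, 0.0004, -1.0]] [-1.5 -0.8  4.3] 0.04439135175558262
```

View pics/c8.png

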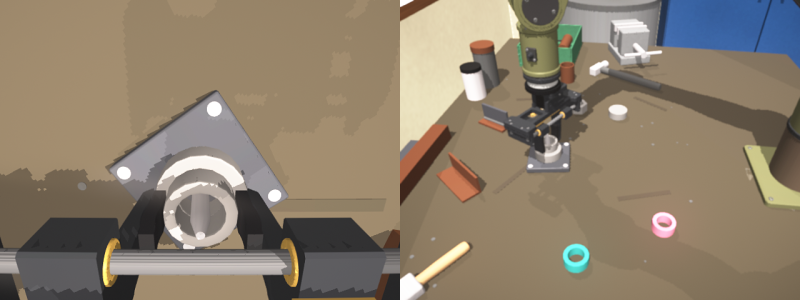

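It rests on the wide ring with the post through the bore. I release and retreat.

Call:
drive_tool(plan=[[[0, 0, 0], [0, 0, 0], 60], [[0, 0, 0], [0, 0, 0], 80], [[0, 0, 0], [0, 0, 0], 80], [[0, 0, 0], [0, 0, 0], 80], [[0, 0, 0], [0, 0, 0], 80], [[0, 0, 0], [0, 0, 0], 80], [[0, 0, 0], [0, 0, 0], 80]])

```text
t: 15.32
ee_pos: [0.5916, 0.0055, 0.0427]
ee_rot: [[0.451, 0.893, -0.0], [0.893, -0.451, 0.0], [0.0, -0.0, -1.0]]
ft_force: [0.8, -0.6, 0.5]
gripper_width: 0.0706
```

Call:
drive_tool(plan=[[[0, 0, -0.1], [0, 0, 0], 80], [[0, 0, -0.3], [0, 0, 0], 80], [[0, 0, -0.5], [0, 0, 0], 80], [[0, 0, -0.75], [0, 0, 0], 80], [[0, 0, -1], [0, 0, 0], 80], [[0, 0, -1], [0, 0, 0], 80], [[0, 0, -1], [0, 0, 0], 80], [[0, 0, -1], [0, 0, 0], 80]])

```text
t: 15.98
ee_pos: [0.5912, 0.0052, 0.1628]
ee_rot: [[0.451, 0.893, -0.0], [0.893, -0.451, -0.0], [-0.0, -0.0, -1.0]]
ft_force: [-0.2, -0.4, 0.4]
gripper_width: 0.0702
```

```bash
python3 look.py 9;python3 - <<'E'
import pickle,numpy as np,cv2
from h import *
s,d=pickle.load(open("w9.pkl","rb"));W=np.eye(4);W[:3,:3]=s['ee_rot'];W[:3,3]=s['ee_pos'];P=pts(d,W@d['mount'])
for z,R in((.036,.045),(.058,.03)):
    m=(abs(P[...,2]-z)<.003)&(np.hypot(P[...,0]-.592,P[...,1]-.0067)<R)
    q=P[m];A=np.c_[q[:,:2]-[.592,.0067],np.ones(len(q))];c=np.linalg.lstsq(A,q[:,2],rcond=None)[0];print('plane',c,len(q),cv2.minEnclosingCircle((q[:,:2]*1000).astype(np.float32)))
E
```

```text
[0.5912 0.0052 0.1628] [[0.4509, 0.8926, -0.0004], [0.8926, -0.4509, -0.0003], [-0.0004, -0.0002, -1.0]] [-0.2 -0.4  0.4] 0.07023046654906452
plane [0.00264157 0.00164462 0.0361366 ] 2232 ((593.1868896484375, 6.4120988845825195), 31.84186363220215)
plane [ 0.00131152 -0.00020861  0.05797737] 2160 ((592.3031005859375, 6.092477798461914), 23.017667770385742)
```

View pics/c9.png

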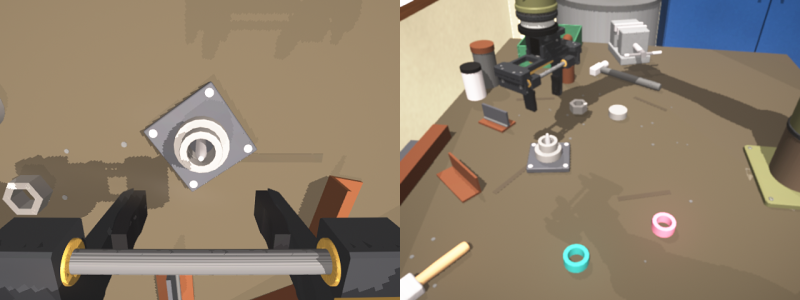

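Both rings are stacked flat on the post at (200,148) in the half-size wrist view. The robot is clear.

```bash
python3 -c "
from rig import r
print(r.close_job())"
```

```text
the job is handed in; nothing more can be done
None
```

I threaded the wide ring onto the post and seated it on the base plate. I then set the narrower grey ring flat on top of it, let go, backed off and handed the job in at about 16 s.

The last wrist depth check showed:

| Ring | Top height (z) | Expected | Centre from post axis | Tilt |
|---|---|---|---|---|
| Wide | 36.1 mm | 36 mm | about 1.2 mm | under 0.3° |
| Narrow | 58.0 mm | 58 mm | about 0.7 mm | under 0.3° |

- **Forces:** The readings I saw stayed below 8 N.
- **Disagreements:** The camera estimates of the post position differed by about 1–2 mm, within the stated calibration. No check failed.

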